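# Wedge up the jacking foot of a parts rack and hold it

### The arm

A 6-joint arm with a two-finger parallel gripper is mounted at the origin on the work surface. World frame = base frame: x ahead of the robot, y to its left, z up, the work surface at z = 0. Lengths are in m, angles in rad, forces in N, time in s.
With the tool pointing down it reaches from about 0.35 to 0.8 m from the base axis. Payload 7.3 kg.
Tool frame: the origin (TCP) lies on the centre line of the jaws, within the pads' length; the fingertips stand 19 mm ahead of it and the grasp point (between the pads) is the TCP (ctrl.tip_extent is the x of the fingertips in the tool frame, in m); x points along the fingers, y is the direction in which the jaws open and shut, and the axes are right-handed (so a half turn about x gives the same grasp; the last joint's range is limited). The gripper opens to 85 mm and grips with 20 to 120 N. Pads are 22 mm wide; open, the fingers measure 114 mm over their backs; the gripper's body (76 mm by 85 mm) begins 54 mm behind the grasp point. The pads swing forward as they close: fully open they stand 13 mm farther back than shut.
Start: joints at [-1.48, 0.342, 1.524, -0, 1.275, -0.146], TCP at [0.123, -0.51, 0.25] pointing down, gripper open.
Joint ranges: [-2.53, 2.53], [-0.77, 2.02], [0.04, 2.7], [-1, 4.14], [0.28, 2.66], [-3.11, 3.11]. Speed limits (rad/s): [2.57, 2.57, 3.14, 3.14, 3.14, 3.14].

### API

Orientations are given as a unit quaternion [w, x, y, z].
In Python, from rig import ctrl, planner, telemetry, get_image, cut_out gives the robot as it stands. Calls block until the motion is done:
- ctrl.move_ptp(position, orientation): joint-space move of the TCP to a pose.
- ctrl.move_l(position, feed=0.15, rotation=None): straight line of the TCP; rotation=None keeps the orientation; feed is the mean speed in m/s.
- ctrl.move_joints(angles): joint-space move.
- ctrl.gripper_to(opening, squeeze=None): opening from 0.0 (shut) to 1.0 (fully open); squeeze is the grip in N (None keeps the last); returns when the fingers have stopped.
- ctrl.wait(seconds).
- planner.solve_ik(position, orientation): joint angles nearest the present ones, or None.
- telemetry.get_state(): the state.
- get_image(name): name is "side" or "top" or "wrist"; returns a dict with "color" (400x640x3 uint8, red, green, blue), "z_map" (400x640 float32, m along the optical axis (not along the pixel's ray), 0 where there is no reading), "mtx" (3x3 intrinsics, pixels), "camera_from_world" (4x4, takes a point from world to camera coordinates). Camera axes: x right, y up, looking along -z (the intrinsics and any distortion apply to the point x, -y, -z); pixel columns grow to the right and rows downward; lengths in m; the calibration is good to about 2 mm. A picture is of the moment at which its call begins.
A pose or a line that the arm cannot do raises ctrl.MotionError and nothing moves.
- ctrl.job_done(): hands the job in, once; it reports no verdict.
Trained networks look in a picture, given as the dict that the camera call returned (one of the last four; its "shot" number tells which), for a name from the list of things; names that differ only in an ending like _2 or _b are one class to them, and where a whole thing is asked for, a point or a joint stands for the part that bears it (a point fixed in the world has none). Each returns a list of dicts, best first, with "conf" (0 to 1); they miss things now and then, are a little off and sometimes report something else, mostly with a low value. They report only what shows in the picture. A call takes as long as a camera call. They do not tell look-alikes from the thing itself.
- cut_out(name, picture): "region" (400x640 bool, what is visible of it) and "bbox" ([left, top, width, height] in pixels, round what is visible of it).
The state is a dict: "time_s": time; "joint_positions": joint angles; "qd": joint speeds; "joint_torque": joint torques, N m; "position": TCP position; "tool_rot": TCP orientation; "force": force on the tool from outside, world axes, zero at the start; "moment": the same for the moment, N m; "gripper_width": opening from 0.0 (shut) to 1.0 (fully open).
Only numpy, scipy, OpenCV 4.12 (cv2) and the standard library are available. Lean on these libraries where they do the work, as an engineer would, in place of code of your own. Each camera call takes 0.05 s, during which the arm holds its last target.

### The job

Take the loose wooden wedge by its upright grip block, slide it thin end first along the bench into the slot between the two steel rails under the small parts rack's foot, and keep pushing until the foot has just lifted off the rails: about 3 mm clear, and not more than 6 mm. Finish while still gripping the wedge there, with that end of the rack carried by the wedge alone (the robot not touching the rack), and leave everything else on the bench where it is.

Things in the scene. Friction and masses are not known exactly. Their poses are not given: they have to be found in the camera images.
- wedge: loose wooden wedge lying on the bench, 120 g, 114 mm long, 30 wide, flat below. Origin: on the underside below the centre of the upright grip block (24 mm in x, 24 in y, top 58 mm above the bench); x points to the thin end, z up. The ramp falls straight from 22 mm high at x = 12 mm to 4 mm at the thin end, x = 102 mm (1 mm in 5)
- wedge_tip (a point): middle of the wedge's thin end, on the underside (x = 102 mm from the wedge's origin)
- rails: two fixed steel rails on the bench, 10 mm high, 12 thick, the open-bottomed slot between them 34 mm wide: the wedge slides on the bench itself. Origin: on the bench, on the slot's centre line; x along the slot the way the wedge goes in, z up. Rails from x = -35 to 60 mm; flared lips widen the mouth to about 57 mm at x = -57; outside, 3 mm high flanges reach 45 mm from the centre line
- foot (a point): underside of the foot at its rounded front edge (radius 3 mm), on the slot's centre line, 17 mm before the rails' origin. The foot is a steel strap 66 mm wide, 6 thick, that bridges the rails and rests on them, underside 10 mm above the bench; this point rises with it. Weight presses it down with 5 to 10 N, no spring; pushing the wedge takes about 5 to 20 N
- filter_tall: white spin-on oil filter can standing, 76 mm across, 110 mm tall; origin under its centre
- filter_short: white spin-on oil filter can standing, 72 mm across, 75 mm tall; origin under its centre
- screwdriver: screwdriver lying on the bench near the slot, about 200 mm long along its x, under 35 mm high
- wrench: steel wrench lying on the bench near the slot, about 180 mm long along its x, under 20 mm high
- tape: cardboard ring (empty tape core) lying flat behind the wedge, 90 mm across, 24 mm high; origin under its centre
- jar: closed amber jar, 60 mm across, 80 mm tall; origin under its centre
- rack: white slotted-steel parts rack with cartons, two shelves, 230 mm wide, 220 high, 1.3 to 2 kg, tipping about its two far feet. Origin: on that hinge line, 300 mm along +x from the rails' origin, 10 mm above the bench; x as the rails', z up. Its uprights and shelves begin 46 mm past the rails' origin; only the foot lies nearer, from 20 mm before it
Not all that is in view belongs to the job. Of the things like the wedge, leave any that is blue or green; of the rest the larger one is meant.

How it is judged:
On the way:
1. the wedge's thin end lies in the slot under the foot, the foot still down on the rails (x of wedge_tip in the frame of rails above -0.015 m and y of wedge_tip in the frame of rails between -0.004 and 0.004 m and z of wedge_tip in the frame of rails below 0.004 m and angle between the x axis of wedge and the x axis of rails, either way round below 0.12 rad and z of foot in the frame of rails below 0.011 m), for 0.1 s.
At the end, for the whole second after the job is handed in: Foot 1.5 to 6 mm above the rails, carried by the wedge (over 1.5 N), untouched by the robot; wedge flat (0.08 rad) on the bench in the slot, tip under the foot, within 4 mm of the centre line and 0.12 rad of its direction, at rest, still held by the fingers (over 2 N) (z of foot in the frame of rails between 0.0115 and 0.016 m and y of wedge_tip in the frame of rails between -0.004 and 0.004 m and z of wedge_tip in the frame of rails below 0.004 m and angle between the x axis of wedge and the x axis of rails, either way round below 0.12 rad and x of wedge_tip in the frame of rails above 0 m and angle between wedge's own z axis and vertical below 0.08 rad and contact force between wedge and rack above 1.5 N and contact force between the fingers and wedge above 2 N and contact force between each of the arm, the fingers and rack below 0.3 N and linear speed of wedge below 0.01 m/s); the arm keeps its last pose, push and grip.
It fails at once if the foot is lifted more than 10 mm off the rails (z of foot in the frame of rails above 0.02 m).
It fails at once if something else on the bench is moved more than 25 mm (distance of any of filter_tall, filter_short, screwdriver, wrench, tape, jar from where it was at the start of the episode above 0.025 m).
It also fails if it takes over 45 s, if anything falls off the work surface, if the arm or the gripper's body presses on something with over 40 N, if the wrist force passes 120 N, or if a joint passes its speed limit or range.

## Working session

There is one attempt and no reset: what is moved stays moved. The work goes in short steps, each a Python script; the robot and the scene stay as the last script left them, time stands still between calls to the robot, and variables do not carry over. Pictures are saved under pics/ and viewed, and the job is handed in when it is done.

```bash
ls; mkdir -p pics; python3 - <<'E'
from rig import ctrl, planner, telemetry, get_image, cut_out
import cv2
s=telemetry.get_state(); print(s['time_s'],s['position'],s['tool_rot'],ctrl.tip_extent)
for n in ["side","top","wrist"]:
    p=get_image(n); cv2.imwrite(f"pics/{n}0.png",p["color"][:,:,::-1])
    print(n,p["mtx"].tolist(),p["camera_from_world"].round(4).tolist(),p.keys())
E
```

```text
pics
0.0 [ 0.12314742 -0.50995831  0.24962582] [ 0.08297943  0.70217342  0.0840854  -0.70213713] 0.019
side [[460.561085811556, 0.0, 317.7745973355549], [0.0, 460.561085811556, 194.9683137725162], [0.0, 0.0, 1.0]] [[-0.1983, -0.9801, -0.0131, 0.0609], [0.5426, -0.1209, 0.8312, -0.3165], [-0.8163, 0.1577, 0.5558, -0.9856], [0.0, 0.0, 0.0, 1.0]] dict_keys(['color', 'z_map', 'mtx', 'camera_from_world', 'shot'])
top [[407.6304315490598, 0.0, 317.3983342973381], [0.0, 407.6304315490598, 190.42668297299753], [0.0, 0.0, 1.0]] [[-0.0097, -0.9995, 0.0317, -0.0413], [0.9886, -0.0048, 0.1508, -0.5101], [-0.1506, 0.0328, 0.9881, -1.0684], [0.0, 0.0, 0.0, 1.0]] dict_keys(['color', 'z_map', 'mtx', 'camera_from_world', 'shot'])
wrist [[277.4190110693557, 0.0, 322.96943049730424], [0.0, 277.4190110693557, 196.96183942687034], [0.0, 0.0, 1.0]] [[0.2352, -0.972, -0.0022, -0.5247], [0.9323, 0.2262, -0.2821, 0.0372], [0.2747, 0.0643, 0.9594, -0.3792], [0.0, 0.0, 0.0, 1.0]] dict_keys(['color', 'z_map', 'mtx', 'camera_from_world', 'shot'])
```

View pics/side0.png

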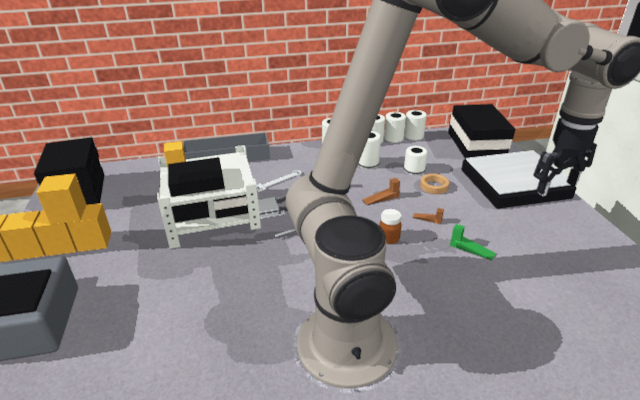

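View pics/top0.png

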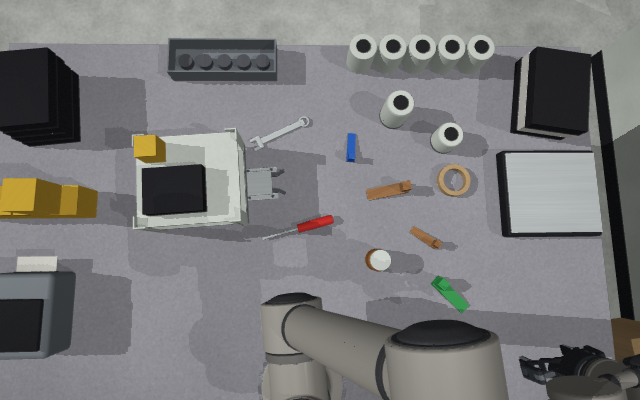

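View pics/wrist0.png

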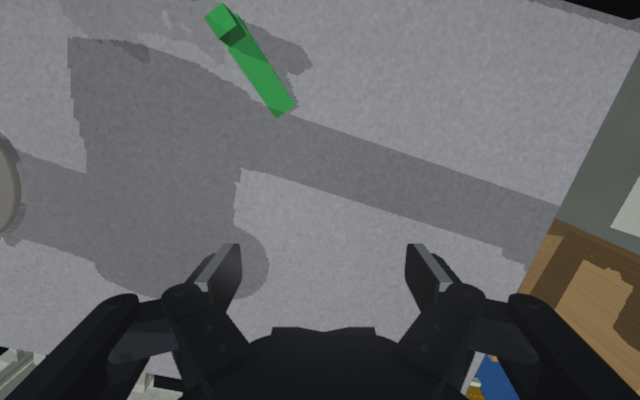

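The side and top views show four wedge-like things. In the top picture they are brown large (388,190), brown small (426,237), blue (351,148) and green (450,293). Blue and green are excluded, so the larger brown one at (388,190) fits. The slot and foot are at about (262,184), opening to the right. Next I'll confirm this in an enlarged crop and measure.

```bash
cat > h.py <<'E'
import numpy as np, cv2
from rig import ctrl, planner, telemetry, get_image, cut_out
def cloud(p):
    K=p["mtx"];z=p["z_map"];v,u=np.mgrid[:400,:640]
    x=(u-K[0,2])/K[0,0]*z; y=(v-K[1,2])/K[1,1]*z
    c=np.stack([x,-y,-z],-1); T=p["camera_from_world"]
    w=(c-T[:3,3])@T[:3,:3]
    w[z<=0]=np.nan
    return w
def ray(p,u,v,zw):
    K=p["mtx"];T=p["camera_from_world"];R=T[:3,:3]
    o=-R.T@T[:3,3]; d=R.T@np.array([(u-K[0,2])/K[0,0],-(v-K[1,2])/K[1,1],-1])
    return o+d*(zw-o[2])/d[2]
def proj(p,X):
    K=p["mtx"];T=p["camera_from_world"];c=T[:3,:3]@np.asarray(X)+T[:3,3]
    return np.array([K[0,0]*c[0]/-c[2]+K[0,2],K[1,1]*-c[1]/-c[2]+K[1,2]])
def save(p,name,box=None,s=1):
    im=p["color"][:,:,::-1]
    if box: l,t,w,h=box; im=im[t:t+h,l:l+w]
    cv2.imwrite("pics/"+name,cv2.resize(im,None,fx=s,fy=s,interpolation=cv2.INTER_CUBIC))
E
python3 - <<'E'
from h import *
t=get_image("top");save(t,"topcrop1.png",(235,110,220,150),3.6)
W=cloud(t)
for n in ["wedge","rails","foot","filter_tall","filter_short","screwdriver","wrench","tape","jar","rack"]:
    for r in cut_out(n,t)[:4]:
        P=W[r["region"]]; print(n,round(r["conf"],2),r["bbox"],np.nanmedian(P,0).round(3),np.nanmax(P[:,2]).round(3),r["region"].sum())
for u,v in [(300,260),(340,220),(330,180),(300,190)]: print(W[v,u].round(4))
E
```

```text
wedge 0.86 [367.4, 177.1, 45.8, 22.4] [ 0.513 -0.248  0.015] 0.062 466
wedge 0.82 [411.0, 226.6, 30.4, 25.5] [ 0.377 -0.347  0.011] 0.047 255
wedge 0.8 [431.6, 273.8, 36.4, 40.8] [ 0.229 -0.402  0.013] 0.061 560
wedge 0.54 [346.4, 135.2, 10.0, 25.9] [ 0.638 -0.142  0.009] 0.045 253
rails 0.82 [130.0, 129.9, 154.1, 102.7] [0.519 0.252 0.146] 0.22 11539
foot 0.82 [130.9, 128.2, 140.4, 105.8] [0.519 0.257 0.146] 0.22 11138
filter_tall 0.93 [379.2, 89.1, 38.6, 38.4] [ 0.721 -0.257  0.107] 0.115 941
filter_short 0.69 [429.2, 125.1, 34.7, 28.4] [ 0.65  -0.398  0.073] 0.081 753
screwdriver 0.68 [294.2, 215.9, 38.8, 15.2] [ 0.422 -0.041  0.022] 0.028 325
screwdriver 0.65 [436.7, 164.7, 33.3, 29.2] [ 0.541 -0.428  0.022] 0.03 605
wrench 0.62 [250.0, 114.2, 60.6, 35.5] [0.681 0.063 0.006] 0.014 447
wrench 0.24 [129.7, 131.8, 158.2, 100.8] [0.519 0.252 0.146] 0.22 11448
tape 0.88 [435.3, 161.7, 38.0, 32.7] [ 0.541 -0.429  0.022] 0.03 551
jar 0.98 [363.7, 251.3, 29.3, 21.8] [ 0.323 -0.195  0.078] 0.085 445
rack 0.57 [130.5, 128.2, 143.1, 103.4] [0.519 0.256 0.146] 0.22 11087
[3.231e-01 3.300e-03 3.000e-04]
[ 4.320e-01 -1.085e-01  1.000e-04]
[ 0.5462 -0.0825 -0.0045]
[0.517  0.0027 0.0014]
```

View pics/topcrop1.png

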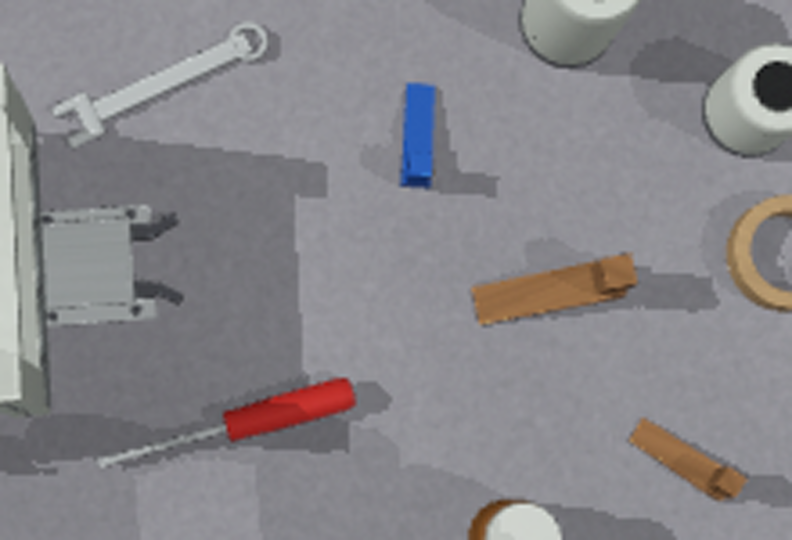

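The crop confirms it. The large brown wedge has its thin end at crop (478,305) and its block at (620,272), and it is clearly bigger than the brown one at (690,460). Now I'll take wrist views from two places for accurate measurement.

```bash
cat >> h.py <<'E'
from scipy.spatial.transform import Rotation as Rot
def quat_down(yaw):
    # tool x down, tool y = (cos yaw, sin yaw,0)
    x=np.array([0,0,-1.]);y=np.array([np.cos(yaw),np.sin(yaw),0]);z=np.cross(x,y)
    q=Rot.from_matrix(np.stack([x,y,z],1)).as_quat(); return [q[3],*q[:3]]
def tool(): 
    s=telemetry.get_state();q=s["tool_rot"];return np.array(s["position"]),Rot.from_quat([*q[1:],q[0]]).as_matrix()
E
python3 - <<'E'
from h import *
p=get_image("wrist");T=p["camera_from_world"];R=T[:3,:3];o=-R.T@T[:3,3]
P,M=tool();print("cam in tool",M.T@(o-P),"view dir in tool",M.T@(R.T@[0,0,-1]))
print(M.round(3))
for pos in [(0.5,-0.1,0.3),(0.5,-0.2,0.3),(0.5,-0.25,0.3),(0.5,-.05,.3)]:
  for yaw in [0,np.pi]:
    q=quat_down(yaw);s=planner.solve_ik(pos,q);print(pos,yaw,None if s is None else np.round(s,2))
E
```

```text
cam in tool [-0.12346157  0.000647   -0.07156454] view dir in tool [ 9.59324852e-01 -6.17355226e-04  2.82303822e-01]
[[ 0.     0.235 -0.972]
 [-0.    -0.972 -0.235]
 [-1.     0.     0.   ]]
(0.5, -0.1, 0.3) 0 [-0.35  0.28  1.48 -0.    1.39 -0.35]
(0.5, -0.1, 0.3) 3.141592653589793 [-0.35  0.28  1.48 -0.    1.39  2.79]
(0.5, -0.2, 0.3) 0 [-0.52  0.33  1.4  -0.    1.41 -0.52]
(0.5, -0.2, 0.3) 3.141592653589793 [-0.52  0.33  1.4  -0.    1.41  2.62]
(0.5, -0.25, 0.3) 0 [-0.6   0.37  1.34 -0.    1.43 -0.6 ]
(0.5, -0.25, 0.3) 3.141592653589793 [-0.6   0.37  1.34 -0.    1.43  2.54]
(0.5, -0.05, 0.3) 0 [-0.25  0.26  1.49 -0.    1.38 -0.25]
(0.5, -0.05, 0.3) 3.141592653589793 [-0.25  0.26  1.49 -0.    1.38  2.89]
```

```bash
python3 - <<'E'
from h import *
import pickle
D=[]
q=quat_down(np.pi)
for i,pos in enumerate([(0.5,-0.27,0.25),(0.5,-0.16,0.25),(0.5,-0.06,0.25)]):
    ctrl.move_ptp(pos,q); p=get_image("wrist");D.append(p);save(p,f"w{i}.png")
pickle.dump(D,open("w.pkl","wb"));print(telemetry.get_state()["time_s"])
E
```

```text
4.1667
```

View pics/w0.png

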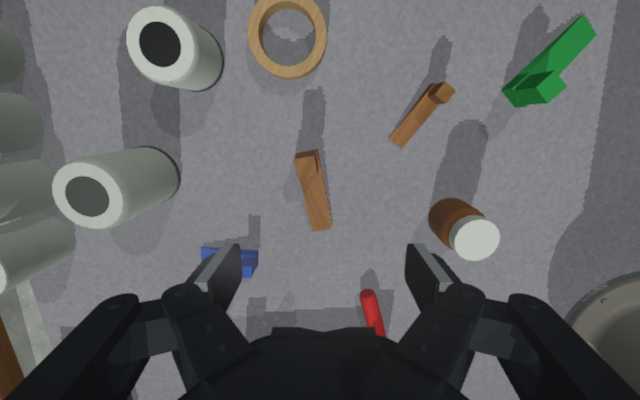

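View pics/w1.png

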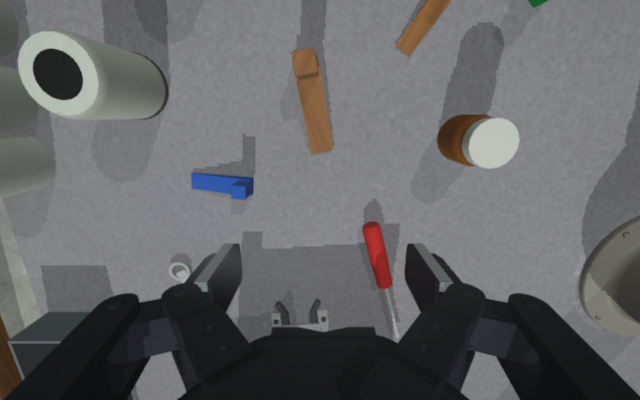

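View pics/w2.png

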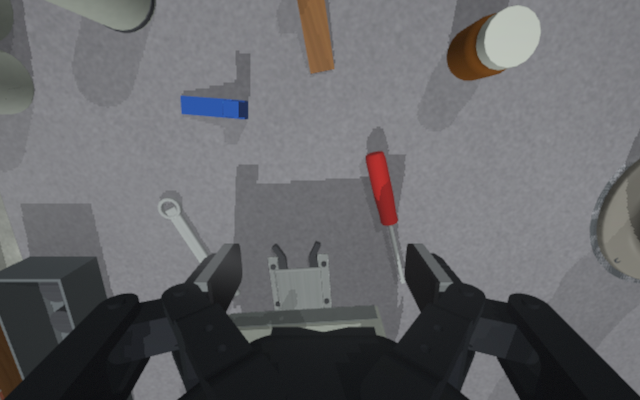

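The wrist pictures show the wedge with its tip at w1 (321,152) and its block top at (305,60). The slot is at w2 (300,275), with lips at (278,252) and (317,252). The screwdriver lies right of the path and the blue wedge left of it. I'll enlarge these for pixel picking.

```bash
python3 - <<'E'
from h import *
import pickle
D=pickle.load(open("w.pkl","rb"))
save(D[0],"w0c.png",(270,130,100,110),5)
save(D[1],"w1c.png",(270,30,100,135),4.4)
save(D[2],"w2c.png",(240,225,120,100),6)
t=get_image("top");save(t,"top2c.png",(240,160,60,50),10)
pickle.dump(t,open("t.pkl","wb"))
E
```

```text
(no output)
```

View pics/w0c.png

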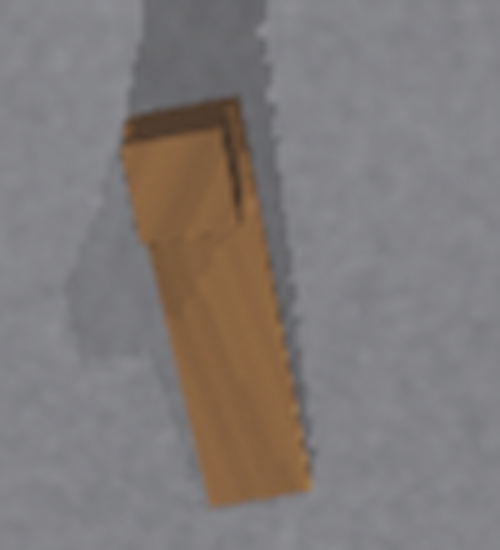

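View pics/w1c.png

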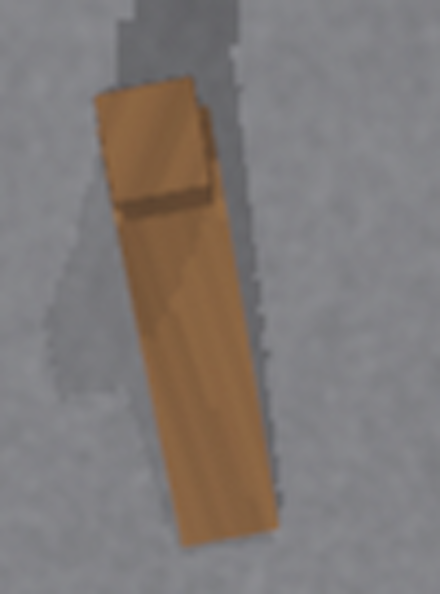

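View pics/w2c.png

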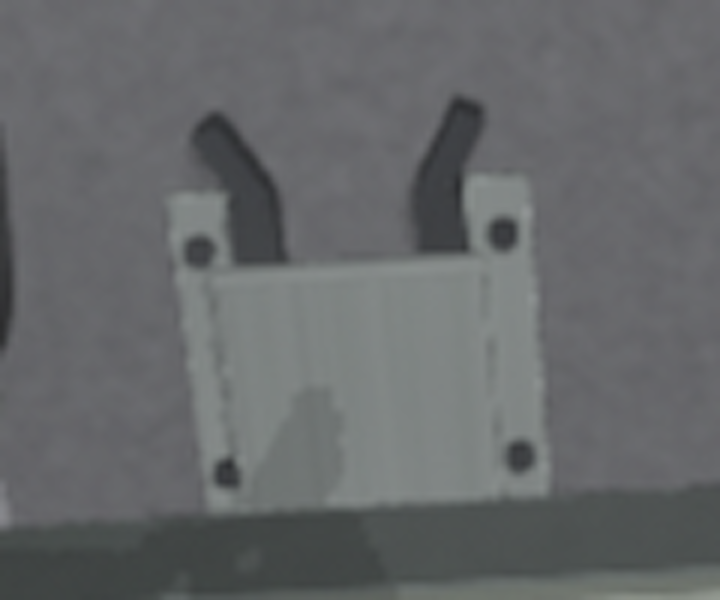

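View pics/top2c.png

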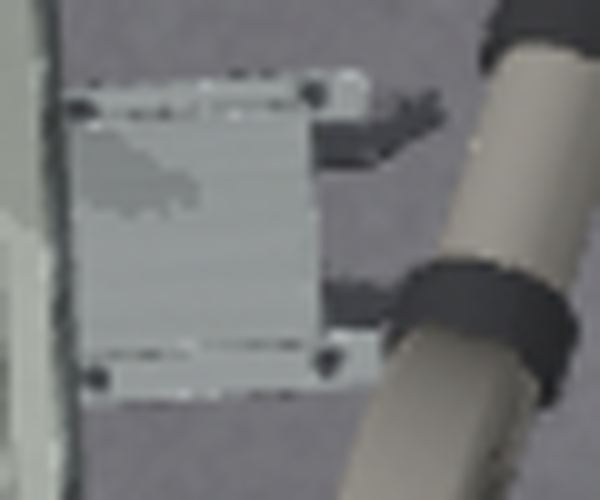

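```bash
cat >> h.py <<'E'
def tri(obs):
    A=[];b=[]
    for p,u,v in obs:
        K=p["mtx"];T=p["camera_from_world"];R=T[:3,:3];o=-R.T@T[:3,3]
        d=R.T@np.array([(u-K[0,2])/K[0,0],-(v-K[1,2])/K[1,1],-1]);d/=np.linalg.norm(d)
        N=np.eye(3)-np.outer(d,d);A.append(N);b.append(N@o)
    return np.linalg.lstsq(np.vstack(A),np.hstack(b),rcond=None)[0]
def px(c,l,t,s): return (c[0]+.5)/s-.5+l,(c[1]+.5)/s-.5+t
E
python3 - <<'E'
from h import *
import pickle
D=pickle.load(open("w.pkl","rb"));t=pickle.load(open("t.pkl","rb"))
f0=lambda c:px(c,270,130,5); f1=lambda c:px(c,270,30,4.4); f2=lambda c:px(c,240,225,6); ft=lambda c:px(c,240,160,10)
A0=[(123,145),(220,128),(240,220),(148,243),(210,505),(310,488)]
A1=[(95,97),(190,77),(212,185),(117,205),(183,545),(278,525)]
P=np.array([tri([(D[0],*f0(a)),(D[1],*f1(b))]) for a,b in zip(A0,A1)]);print("tri\n",P.round(4))
for d,f,A in [(D[0],f0,A0),(D[1],f1,A1)]:
    Q=np.array([ray(d,*f(a),.058 if i<4 else .004)[:2] for i,a in enumerate(A)])
    blk=Q[:4].mean(0);tip=Q[4:].mean(0);dv=tip-blk
    print("blk",blk,"tip",tip,"len",np.linalg.norm(dv),"yaw",np.degrees(np.arctan2(dv[1],dv[0])),"w",np.linalg.norm(Q[5]-Q[4]),np.linalg.norm(Q[1]-Q[0]),np.linalg.norm(Q[2]-Q[1]))
# rails
S={"scrLF":((200,250),(313,93),.004),"scrRF":((502,233),(328,361),.004),"scrLB":((227,473),(80,106),.004),"scrRB":((519,456),(96,379),.004),
"footL":((215,270),(308,105),.016),"footR":((487,255),(322,352),.016)}
for k,(a,b,z) in S.items():
    print(k,tri([(D[2],*f2(a)),(t,*ft(b))]).round(4),ray(D[2],*f2(a),z).round(4),ray(t,*ft(b),z).round(4))
for n,a,z in [("lipLout",(192,127),.01),("lipLin",(225,112),.01),("lipRin",(455,95),.01),("lipRout",(485,108),.01),("flLo",(168,198),.003),("flRo",(528,177),.003),("flLback",(207,510),.003),("flRback",(550,492),.003),("railL",(275,195),.01),("railLb",(285,262),.01),("railR",(415,195),.01),("railRb",(417,250),.01)]:
    print(n,ray(D[2],*f2(a),z).round(4))
W=cloud(D[2]);
print("foot z",[W[v,u].round(4).tolist() for u,v in [(285,285),(300,290),(312,280),(300,255),(300,240)]])
E
```

```text
tri
 [[ 0.5329 -0.295   0.0559]
 [ 0.5105 -0.2991  0.0569]
 [ 0.5058 -0.2766  0.0515]
 [ 0.5281 -0.2717  0.0545]
 [ 0.5158 -0.1831  0.0033]
 [ 0.4872 -0.1895  0.0059]]
blk [ 0.51890625 -0.28625108] tip [ 0.50151495 -0.18603567] len 0.10171325540271879 yaw 99.8450102269913 w 0.029226301511677263 0.022466747691826904 0.021701561106391265
blk [ 0.51942088 -0.28510022] tip [ 0.50137425 -0.18622603] len 0.10050764591079615 yaw 100.3438320755482 w 0.029241847936949093 0.022641535343261666 0.02366429172005828
scrLF [0.5761 0.0845 0.0039] [0.575  0.0843 0.004 ] [0.5773 0.0845 0.004 ]
scrRF [0.5003 0.0795 0.0043] [0.4996 0.0795 0.004 ] [0.501  0.0798 0.004 ]
scrLB [0.5724 0.1497 0.0043] [0.5712 0.1497 0.004 ] [0.5737 0.1498 0.004 ]
scrRB [0.4956 0.1438 0.0051] [0.4951 0.1445 0.004 ] [0.4963 0.1441 0.004 ]
footL [0.571  0.0852 0.0122] [0.5692 0.0827 0.016 ] [0.5714 0.0849 0.016 ]
footR [0.5029 0.0809 0.0117] [0.5032 0.0785 0.016 ] [0.5018 0.0805 0.016 ]
lipLout [0.574  0.0475 0.01  ]
lipLin [0.5659 0.0436 0.01  ]
lipRin [0.5109 0.0391 0.01  ]
lipRout [0.5037 0.0425 0.01  ]
flLo [0.5824 0.0704 0.003 ]
flRo [0.4932 0.0645 0.003 ]
flLback [0.5772 0.1619 0.003 ]
flRback [0.4869 0.1563 0.003 ]
railL [0.5548 0.0657 0.01  ]
railLb [0.553  0.0841 0.01  ]
railR [0.5208 0.0657 0.01  ]
railRb [0.5205 0.0807 0.01  ]
foot z [[0.5562, 0.1083, 0.0162], [0.5342, 0.1168, 0.0163], [0.5162, 0.1005, 0.0152], [0.5344, 0.068, -0.0007], [0.5338, 0.0432, -0.0]]
```

```bash
cat >> h.py <<'E'
RY=np.radians(93.6); RO=np.array([.5356,.102])
def rp(x,y=0): # rails -> world
    c,s=np.cos(RY),np.sin(RY); return RO+np.array([c*x-s*y,s*x+c*y])
E
python3 - <<'E'
from h import *
for name,xy,wy in [("pick",(.5192,-.2857),np.radians(100)),("stage",rp(-.177),RY),("fin",rp(-.0743),RY),("over",rp(-.065),RY)]:
  for k in (-1,1):
    q=quat_down(wy+k*np.pi/2)
    for z in (.046,.12):
      s=planner.solve_ik([*xy,z],q);print(name,np.round(xy,4),k,z,None if s is None else np.round(s,3))
E
```

```text
pick [ 0.5192 -0.2857] -1 0.046 [-0.632  0.686  1.561 -0.     0.894 -0.807]
pick [ 0.5192 -0.2857] -1 0.12 [-0.632  0.59   1.502 -0.     1.05  -0.807]
pick [ 0.5192 -0.2857] 1 0.046 [-0.632  0.686  1.561 -0.     0.894  2.335]
pick [ 0.5192 -0.2857] 1 0.12 [-0.632  0.59   1.502 -0.     1.05   2.335]
stage [ 0.5467 -0.0747] -1 0.046 [-0.275  0.631  1.684 -0.     0.827 -0.337]
stage [ 0.5467 -0.0747] -1 0.12 [-0.275  0.525  1.623 -0.     0.993 -0.337]
stage [ 0.5467 -0.0747] 1 0.046 [-0.275  0.631  1.684 -0.     0.827  2.804]
stage [ 0.5467 -0.0747] 1 0.12 [-0.275  0.525  1.623 -0.     0.993  2.804]
fin [0.5403 0.0278] -1 0.046 [-0.09   0.617  1.715 -0.     0.81  -0.153]
fin [0.5403 0.0278] -1 0.12 [-0.09   0.509  1.654 -0.     0.979 -0.153]
fin [0.5403 0.0278] 1 0.046 [-0.09   0.617  1.715 -0.     0.81   2.989]
fin [0.5403 0.0278] 1 0.12 [-0.09   0.509  1.654 -0.     0.979  2.989]
over [0.5397 0.0371] -1 0.046 [-0.073  0.616  1.715 -0.     0.81  -0.136]
over [0.5397 0.0371] -1 0.12 [-0.073  0.509  1.654 -0.     0.979 -0.136]
over [0.5397 0.0371] 1 0.046 [-0.073  0.616  1.715 -0.     0.81   3.006]
over [0.5397 0.0371] 1 0.12 [-0.073  0.509  1.654 -0.     0.979  3.006]
```

```bash
python3 - <<'E'
from h import *
q=quat_down(np.radians(190)); xy=(.5192,-.2857)
ctrl.move_ptp([*xy,.15],q)
ctrl.move_l([*xy,.047],feed=.1)
s=telemetry.get_state();print(s["time_s"],s["position"],s["force"])
ctrl.gripper_to(0.0,squeeze=80)
s=telemetry.get_state();print(s["time_s"],s["position"],s["force"],s["gripper_width"]*85)
p=get_image("side");save(p,"side1.png",(320,150,160,120),5)
p=get_image("wrist");save(p,"w3.png")
E
```

```text
6.375 [ 0.51963273 -0.28595551  0.04769805] [-0.54694551  0.10970562  0.26868662]
6.9667 [ 0.51939738 -0.28583156  0.04731385] [0.01509881 0.29181986 2.84890426] 22.656730413761174
```

View pics/side1.png

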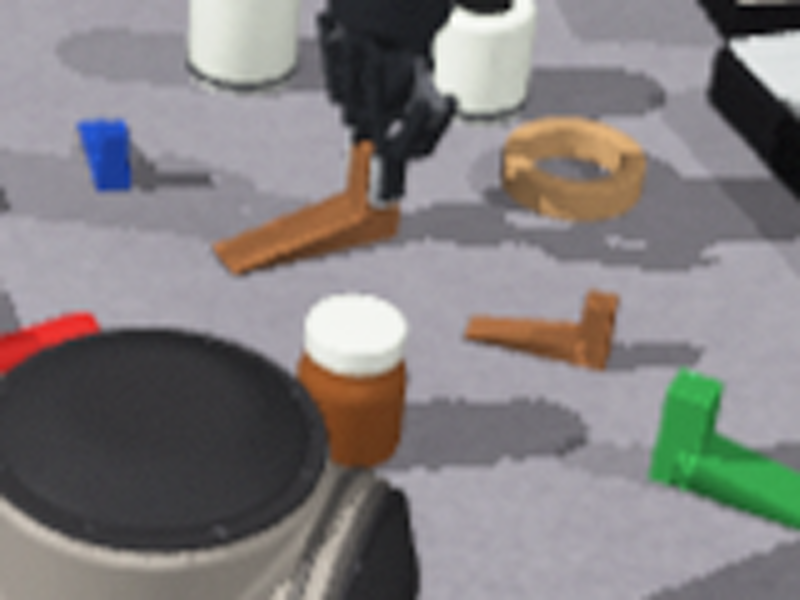

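View pics/w3.png

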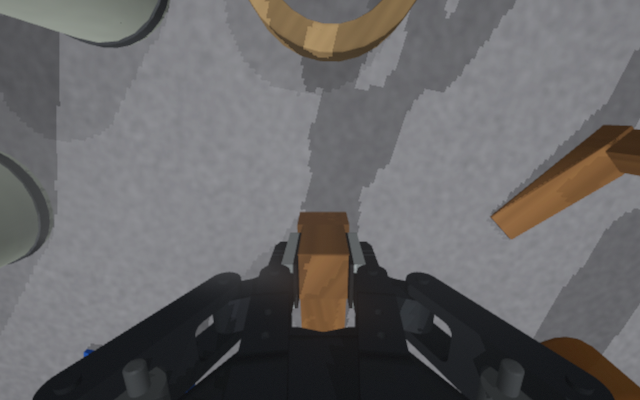

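Side view: both pads hold the block of the right wedge (crop 370,180), which still lies flat. Now I'll slide it to the mouth, aligned with the slot.

```bash
python3 - <<'E'
from h import *
q=quat_down(RY+np.pi/2)
ctrl.move_l([*rp(-.185),.0473],feed=.08,rotation=q)
s=telemetry.get_state();print(s["time_s"],s["position"],s["force"],s["gripper_width"]*85)
import pickle
D=[]
for n in ["side","top","wrist"]:
    p=get_image(n);D.append(p)
pickle.dump(D,open("s.pkl","wb"))
save(D[0],"side2.png",(220,140,200,130),4)
save(D[1],"top2.png",(230,140,140,100),5);save(D[2],"w4.png")
E
```

```text
9.775 [ 0.54709263 -0.08211788  0.04726389] [ 0.48896894 -2.84387349  5.94044444] 22.749111291312587
```

View pics/side2.png

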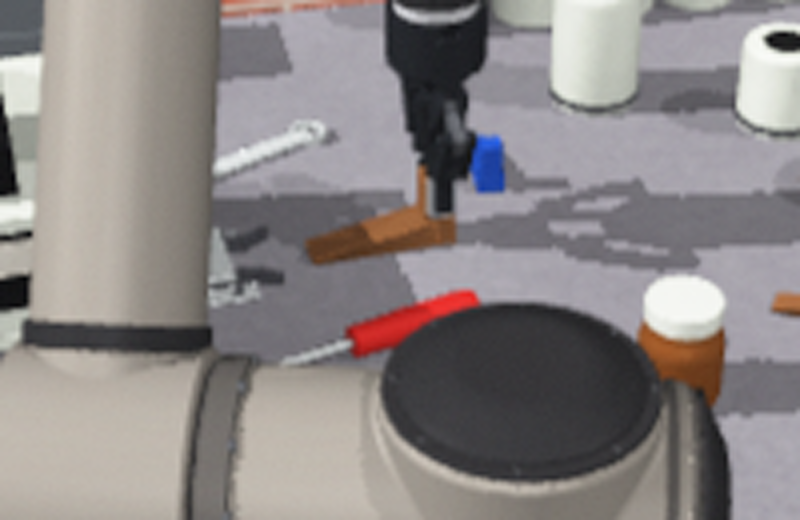

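View pics/top2.png

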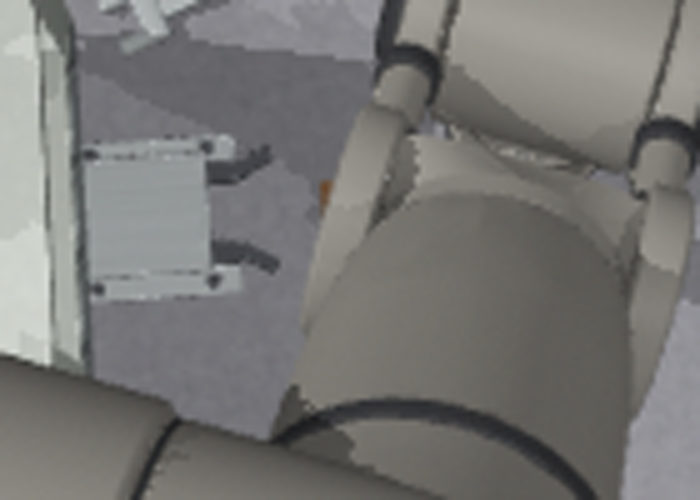

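View pics/w4.png

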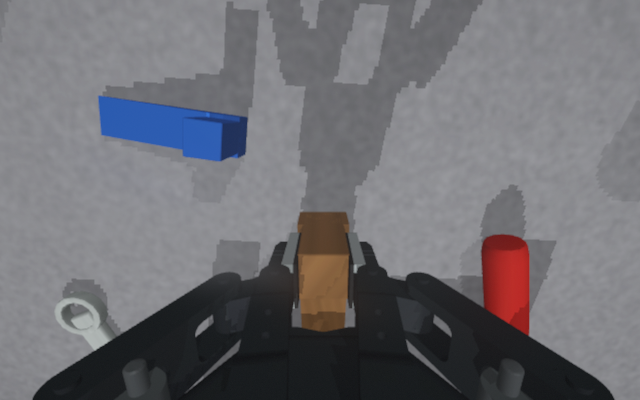

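The top view shows the thin end at crop (320,180), facing the middle of the mouth. The wrist view shows the block unchanged in the pads. I'll check the tip corner numerically, then enter slowly.

```bash
python3 - <<'E'
from h import *
import pickle
D=pickle.load(open("s.pkl","rb"))
w=ray(D[1],*px((320,181),230,140,5),.004)
print("tip +x corner",w, "expected",rp(-.185+.102,-.015))
w=ray(D[0],*px((308,250),220,140,4),.002);w2=ray(D[0],*px((318,263),220,140,4),.0);print("side: tip far/near bottom",w,w2,"exp",rp(-.083,-.015),rp(-.083,.015))
E
```

```text
tip +x corner [0.5571172  0.02050386 0.004     ] expected [0.55578201 0.02010564]
side: tip far/near bottom [0.54363596 0.01891258 0.002     ] [0.52750446 0.01384384 0.        ] exp [0.55578201 0.02010564] [0.52584121 0.01822192]
```

```bash
python3 - <<'E'
from h import *
q=quat_down(RY+np.pi/2)
for x in (-.055,-.03,-.012,0.0):
    ctrl.move_l([*rp(x-.102),.0473],feed=.05)
    s=telemetry.get_state();P=np.array(s["position"]);d=np.array([np.cos(RY),np.sin(RY)]);n=np.array([-d[1],d[0]])
    f=np.array(s["force"]);print(x,round(s["time_s"],2),"tcp rails",(P[:2]-RO)@d,(P[:2]-RO)@n,P[2],"F",f[:2]@d,f[:2]@n,f[2],np.round(s["moment"],2),s["gripper_width"]*85)
ctrl.wait(.3)
p=get_image("side");save(p,"side3.png",(220,140,200,130),4)
p=get_image("top");save(p,"top3.png",(230,140,140,100),5)
p=get_image("wrist");save(p,"w5.png")
E
```

```text
-0.055 10.63 tcp rails -0.15564803884351952 0.00011792942515850508 0.04726956447889469 F 2.957800183840162 0.3003466441566287 5.297545134440996 [ 0.51  0.01 -0.01] 22.571770013256735
-0.03 11.28 tcp rails -0.1308640020378625 0.00016563373491913476 0.047262872081261745 F 2.8865810555043625 -1.4144868101499342 5.053495522168725 [ 0.59 -0.04 -0.01] 23.098718211052635
-0.012 11.79 tcp rails -0.11287711861863083 0.00012127246691576293 0.04725236839399925 F 3.6302572364156553 -0.14364449781686 5.68675164899365 [ 0.71  0.03 -0.05] 23.03385474151551
0.0 12.18 tcp rails -0.10116924936988962 5.65401618140884e-05 0.047290068669630814 F 2.76876170680634 -1.5625758830996772 5.086092937232927 [ 0.54 -0.07  0.02] 22.93832681433441
```

View pics/side3.png

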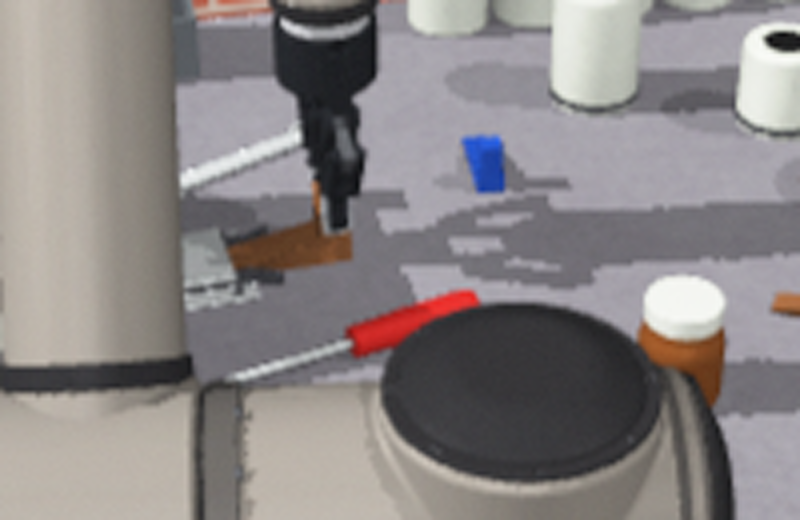

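View pics/top3.png

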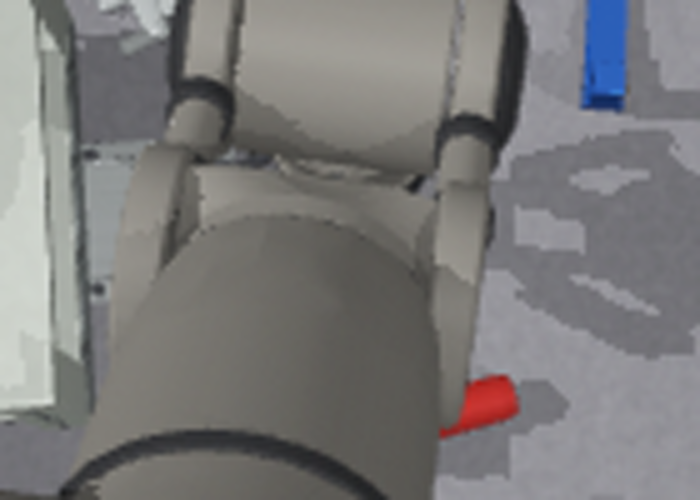

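View pics/w5.png

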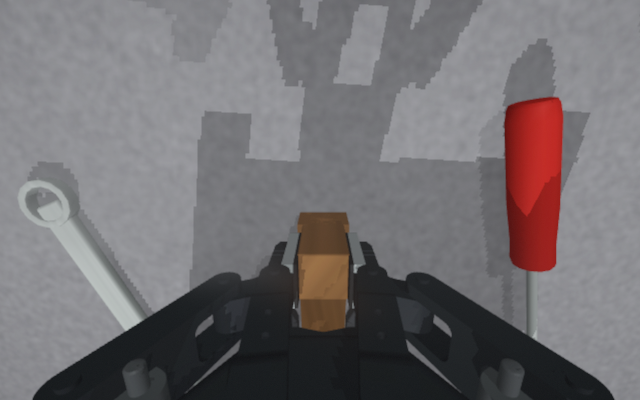

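The side view shows the thin end going under the foot's front edge at crop (238,250), with the foot still down. Next I'll push in 2 mm steps, watching force for the first contact.

```bash
cat >> h.py <<'E'
def st(tag=""):
    s=telemetry.get_state();P=np.array(s["position"]);d=np.array([np.cos(RY),np.sin(RY)]);n=np.array([-d[1],d[0]])
    f=np.array(s["force"]);print(tag,"t%.2f"%s["time_s"],"tcp %.2f %.2f %.2f mm"%tuple(1000*np.array([(P[:2]-RO)@d,(P[:2]-RO)@n,P[2]])),"F %.2f %.2f %.2f"%(f[:2]@d,f[:2]@n,f[2]),"M",np.round(s["moment"],2),"w %.2f"%(s["gripper_width"]*85))
E
python3 - <<'E'
from h import *
import pickle
ctrl.wait(.2);ref=[get_image(n) for n in("side","wrist")];pickle.dump(ref,open("ref.pkl","wb"))
for x in np.arange(.003,.0191,.002):
    ctrl.move_l([*rp(x-.102),.0473],feed=.02);ctrl.wait(.1);st("%.3f"%x)
p=[get_image(n) for n in("side","wrist")];pickle.dump(p,open("p1.pkl","wb"))
save(p[0],"side4.png",(220,140,200,130),4);save(p[1],"w6.png")
E
```

```text
0.003 t13.33 tcp -99.55 -0.11 47.29 mm F -2.58 -0.69 3.68 M [-0.45  0.09  0.03] w 22.58
0.005 t13.68 tcp -96.95 -0.07 47.29 mm F -1.99 -0.65 3.14 M [-0.39 -0.09  0.03] w 23.21
0.007 t14.03 tcp -94.73 -0.01 47.30 mm F -0.83 -0.47 2.79 M [-0.15 -0.06 -0.07] w 22.63
0.009 t14.38 tcp -92.78 0.08 47.26 mm F -0.69 -1.20 3.38 M [-0.1   0.02  0.02] w 23.24
0.011 t14.73 tcp -90.86 0.03 47.28 mm F -0.67 -0.66 2.76 M [-0.2   0.03  0.04] w 22.76
0.013 t15.08 tcp -89.19 -0.02 47.30 mm F -4.53 0.04 2.71 M [-0.65  0.05  0.05] w 22.83
0.015 t15.43 tcp -88.29 -0.22 47.37 mm F -9.67 -0.19 1.86 M [-1.51  0.03  0.16] w 22.66
0.017 t15.78 tcp -86.78 -0.44 47.47 mm F -11.69 -1.06 2.09 M [-1.93 -0.04  0.07] w 22.50
0.019 t16.13 tcp -84.94 -0.60 47.53 mm F -13.16 -0.28 1.83 M [-2.02 -0.09  0.01] w 22.66
```

View pics/side4.png

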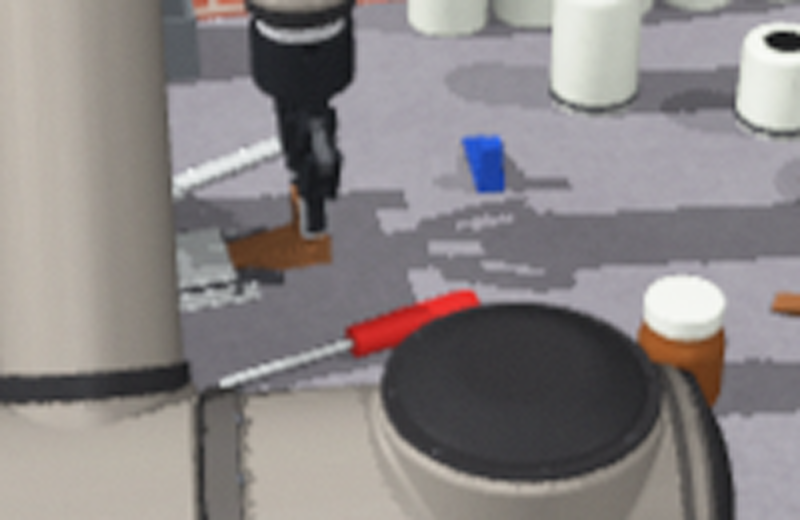

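View pics/w6.png

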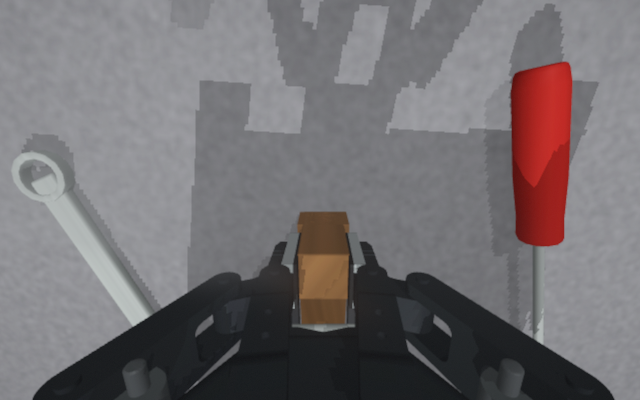

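Contact came at TCP −89.2 mm, matching the geometry's prediction of −89.3. After that the force settled near 12 N, which is a steady slide up the ramp. I'll continue toward −75 mm.

```bash
python3 - <<'E'
from h import *
import pickle
for x in np.arange(.021,.0272,.002):
    ctrl.move_l([*rp(x-.102,.0004),.0473],feed=.02);ctrl.wait(.1);st("%.3f"%x)
p=[get_image(n) for n in("side","wrist")];pickle.dump(p,open("p2.pkl","wb"))
save(p[0],"side5.png",(240,170,80,60),9);save(p[1],"w7.png")
r=pickle.load(open("ref.pkl","rb"));save(r[0],"side5ref.png",(240,170,80,60),9)
# rack shift in side view
a,b=[cv2.cvtColor(x["color"],cv2.COLOR_RGB2GRAY) for x in(r[0],p[0])]
for box in [(155,160,100,40),(155,190,70,50),(240,140,20,90)]:
    l,t,w,h=box;print(box,cv2.phaseCorrelate(a[t:t+h,l:l+w].astype(float),b[t:t+h,l:l+w].astype(float)))
E
```

```text
0.021 t16.58 tcp -82.96 -0.34 47.52 mm F -12.85 -1.39 2.31 M [-1.99 -0.23 -0.03] w 22.93
0.023 t16.93 tcp -80.93 -0.35 47.49 mm F -12.59 -0.75 1.90 M [-2.01 -0.21 -0.05] w 22.69
0.025 t17.28 tcp -78.92 -0.34 47.50 mm F -12.59 -0.67 1.62 M [-1.99 -0.19  0.  ] w 22.60
0.027 t17.63 tcp -76.86 -0.29 47.46 mm F -13.41 -1.09 1.26 M [-2.   -0.16 -0.08] w 22.51
(155, 160, 100, 40) ((-0.4526956461591567, -0.27669342120482554), 0.6997765993601766)
(155, 190, 70, 50) ((-0.3530618522581648, -0.033881320157547634), 0.8268438154093565)
(240, 140, 20, 90) ((0.11996163075315813, 1.568438237269767), 0.4242570404895319)
```

View pics/side5.png

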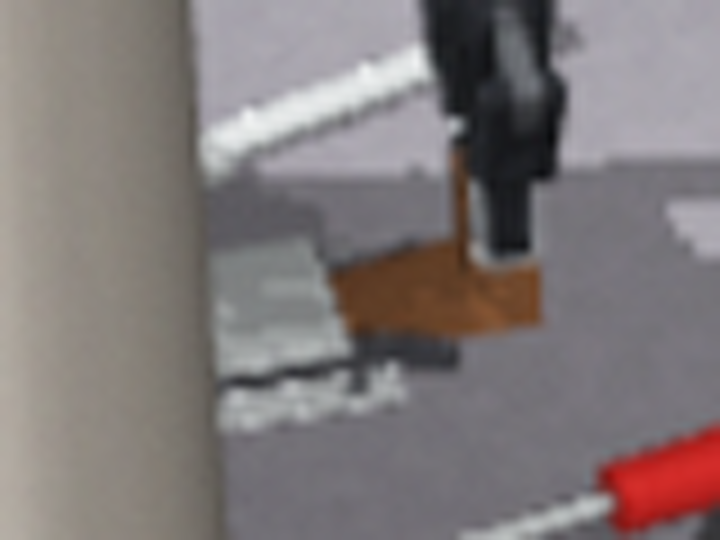

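View pics/side5ref.png

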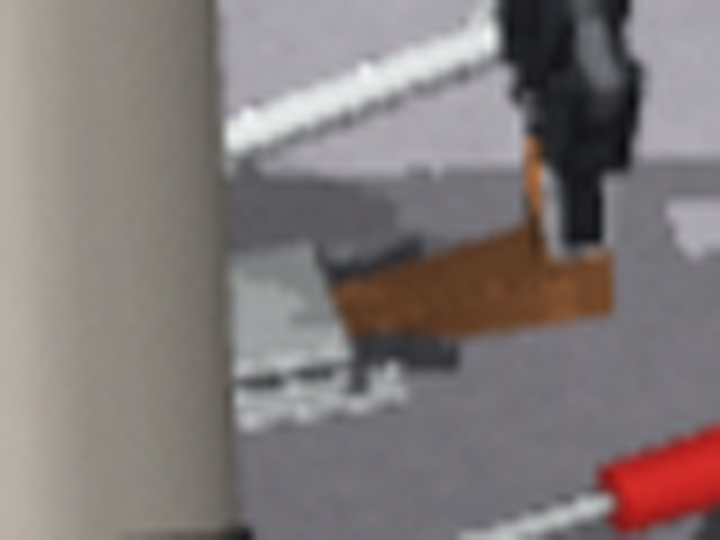

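View pics/w7.png

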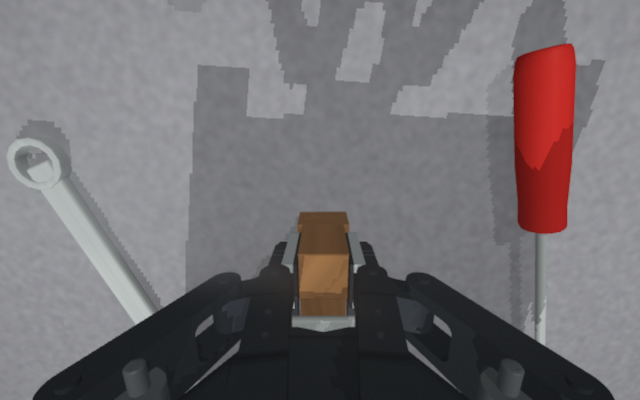

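```bash
python3 - <<'E'
from h import *
import pickle
ctrl.move_l([*rp(.029-.102,.0004),.0473],feed=.02);ctrl.wait(.3);st("fin")
r=pickle.load(open("ref.pkl","rb"))[0];p=get_image("side");save(p,"side6.png",(240,170,80,60),9);w=get_image("wrist");save(w,"w8.png")
pickle.dump(p,open("p3.pkl","wb"))
A,B=cloud(r),cloud(p)
# foot top patch in both
m=np.zeros((400,640),bool);m[201:208,267:273]=True
print("foot patch depth z",np.nanmedian(A[m],0),np.nanmedian(B[m],0),np.nanmean(B[m]-A[m],0),np.nanmean(B[m][:,2]-A[m][:,2]))
m=np.zeros((400,640),bool);m[212:216,300:310]=True
print("wedge rear px ref pred",proj(r,[*rp(-.1012-.012,.015),0]),"now pred",proj(p,[*rp(-.0748-.012,.015),0]), "obs ref",px((612,312),240,170,9),"obs p2",px((542,322),240,170,9))
for L in (0,2.5,3,4): print(L,proj(p,[*rp(-.020,.033),.010+L/1000]),proj(p,[*rp(-.020,.033),.016+L/1000]))
# optical subpixel edge tracking of the foot patch
a,b=[cv2.cvtColor(x["color"],cv2.COLOR_RGB2GRAY) for x in(r,p)]
T=a[196:218,268:281].astype(np.float32);
W0=np.eye(2,3,dtype=np.float32);W0[0,2]=268;W0[1,2]=196
try:
    cc,Wp=cv2.findTransformECC(T,b.astype(np.float32),W0,cv2.MOTION_TRANSLATION,(3,200,1e-5));print("ECC shift",cc,Wp[0,2]-268,Wp[1,2]-196)
except Exception as e: print(e)
E
```

```text
fin t18.28 tcp -74.90 -0.30 47.47 mm F -12.38 -0.90 2.16 M [-2.02 -0.17 -0.07] w 22.59
foot patch depth z [0.53024077 0.1035999  0.01633611] [0.5280714  0.1037046  0.01828166] [-0.0037749   0.00023688  0.00260443] 0.002604429658838086
wedge rear px ref pred [307.36535958 204.29145877] now pred [299.01341086 205.65933806] obs ref (307.55555555555554, 204.22222222222223) obs p2 (299.77777777777777, 205.33333333333334)
0 [278.51848405 209.80882032] [278.39699551 208.17470424]
2.5 [278.46793531 209.12890019] [278.34620124 207.49148163]
3 [278.45781332 208.99275152] [278.33603006 207.35467126]
4 [278.43755709 208.72028928] [278.31567535 207.08088442]
ECC shift 0.9448397476359339 0.23065186 -0.35731506
```

View pics/side6.png

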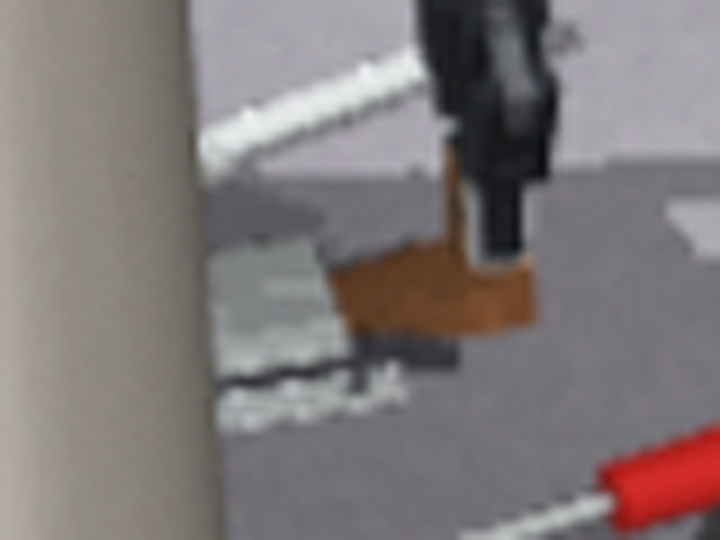

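View pics/w8.png

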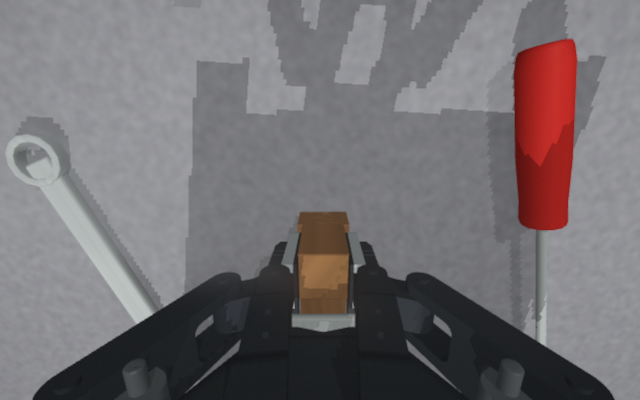

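The foot's lift is about 2.9 mm by geometry and 2.0–2.6 mm by depth comparison, and the gap under the foot edge (crop 290,375) is visible. I'll push 2 mm more to centre it in the band, check, and hand in.

```bash
python3 - <<'E'
from h import *
import pickle
ctrl.move_l([*rp(.031-.102,.0004),.0473],feed=.02);ctrl.wait(.5);st("fin")
r=pickle.load(open("ref.pkl","rb"))[0];p=get_image("side");A,B=cloud(r),cloud(p)
m=np.zeros((400,640),bool);m[201:208,267:273]=True
print("foot top z: ref med %.4f now med %.4f"%(np.nanmedian(A[m][:,2]),np.nanmedian(B[m][:,2])),"mean diff",np.nanmean(B[m][:,2]-A[m][:,2]))
save(p,"side7.png",(220,140,200,130),4)
ctrl.wait(.3);st("hold")
E
```

```text
fin t19.13 tcp -72.86 -0.27 47.45 mm F -12.27 -0.25 1.55 M [-1.94 -0.25 -0.02] w 22.95
foot top z: ref med 0.0163 now med 0.0194 mean diff 0.003401183209090898
hold t19.48 tcp -72.85 -0.26 47.43 mm F -12.51 -0.29 2.01 M [-1.97 -0.19 -0.04] w 22.79
```

View pics/side7.png

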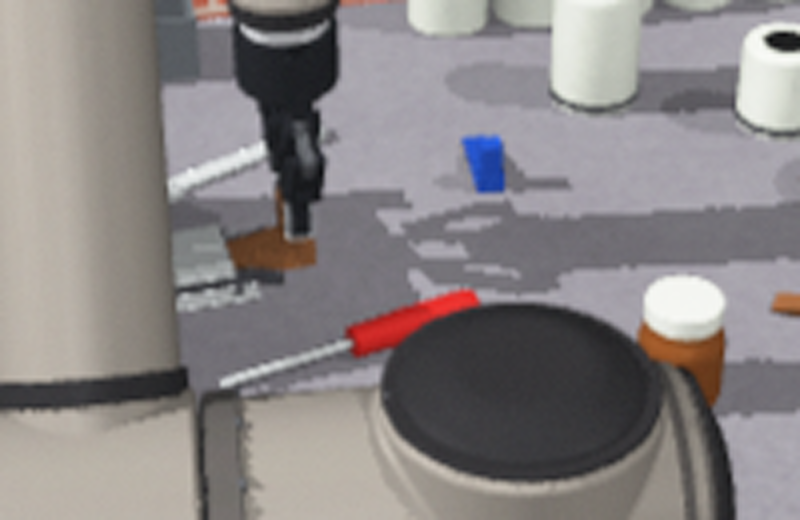

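The picture shows the wedge under the raised foot at crop (235,250), still gripped, with the screwdriver, wrench and jar undisturbed. All the lift estimates are about 3.1–3.4 mm, and the force is steady at 12 N. I'm handing in.

```bash
python3 -c "
from h import *
ctrl.job_done(); st('done')"
```

```text
the job is handed in; nothing more can be done
the job is handed in; nothing more can be done
```

I gripped the larger brown wedge by its block and slid it along the bench into the slot. I paused with the tip under the foot while it was still down, then pushed on until the foot lifted. I handed in at about 19.5 s with the wedge still gripped.

**Last checks**
- **Lift:** about 3.3 mm from the geometry, and 3.1 mm (median) to 3.4 mm (mean) from the side camera's depth. First contact came where the geometry predicted it. At the step before the last, the depth readings were lower than the geometry (1.9–2.6 mm against 2.9 mm), so I pushed 2 mm further.
- **Hold:** the push was steady at about 12.5 N. The grip centre was about 0.3 mm off my estimate of the slot's centre line. The grip opening was steady, and the wrist pictures up to the last 2 mm push showed no slip.
- **Bench:** the screwdriver, wrench and jar looked undisturbed in the last pictures. I did not re-measure the oil filter cans or the tape ring, but the arm stayed clear of them.
- **Camera disagreement:** the top camera read 1–2 mm different from the wrist camera across the slot. I used the wrist camera, and the wedge went in without jamming.

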